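# Check the dryness of a cabinet door with a hand-held moisture meter

### The job

Take the moisture meter from its holder and prove it: press its sprung probe upright on the middle of the steel check block until the probe is about half way in and keep it so for a good second. Then press it just as gently inside the ring (not the cross) on the sloping cabinet door, the meter square to the door's face, and finish while still holding it there with the probe about half way in. Never jab either surface, and leave the other things on the worktop alone.

Things in the scene. Friction and masses are not known exactly. Their poses are not given: they have to be found in the camera images.
- meter: moisture meter, dark hand tool 152 mm long, 0.17 kg, upright in its holder, grip up. Origin: on its long axis at the underside of its collar, on the holder's rim; z runs from probe to grip. Collar 48 (x) x 44 (y) mm, z 0 to 6 mm; grip block above 34 (x) x 26 (y) mm, z 6 to 86 mm, screen on its -x face; nose below 28 x 24 mm, z 0 to -40 mm, the sprung probe sticking out of it on the axis
- probe_tip (a point): the flat end of the meter's steel probe, a rod 10 mm in diameter (8 mm at the end); 66 mm below the meter's origin on its axis when the probe is fully out, nearer by the joint value as it is pushed in
- probe (a joint): how far the probe is pushed into the nose, in m: 0 fully out, 0.016 fully in (hard stop). A soft spring of 300 N/m with 0.6 N preload: half way (8 mm) takes about 3 N. Let go, the probe comes right out again
- holder: fixed grey upright holder block 62 x 58 mm, 80 mm high, with a rectangular hole of 35 x 31 mm right through from above, in which the meter's nose and probe hang; pull the meter straight up by at least 70 mm to clear it. Origin: centre of its underside on the worktop
- check_block: loose flat bright steel block 70 x 70 mm, 16 mm high, 0.6 kg, lying on the worktop, with an engraved circle of 42 mm diameter in the middle of its top. Origin: centre of its underside; z up, top face at z = 16 mm. It may stand on either side of the holder
- rest: fixed dark steel base plate, 270 x 300 mm, that carries the sloping oak cabinet door (240 x 320 mm). Origin: centre of its underside on the worktop; its -x side is the low side of the door, roughly towards the robot. The door is hinged 120 mm towards -x from the origin, 45 mm up
- door_tilt (a joint): slope of the door in rad: 0 level, growing as the edge away from the robot (+x of the base plate) rises; stiff, stays where it is set (between 0.2 and 0.5 at the start)
- ring (a point): centre of the ring (33 mm across, dark line 3 mm wide) on the surface of the door's flat panel; z: the door's outward normal, leaning to the robot by the slope; x up the slope, y left. Panel 160 (x) x 240 (y) mm in a raised frame 40 mm wide, 6 mm high; the ring lies 53 mm above the lower frame. A cross 52 mm farther up and 100 mm to -y is not to be used
- varnish_tin: bystander: tin 70 mm in diameter, 100 mm high; origin at the centre of its underside
- mug: bystander: white mug 76 mm in diameter, 90 mm high; origin at the centre of its underside
- cleaner_bottle: bystander: white bottle 64 mm in diameter, 170 mm high; origin at the centre of its underside
- sanding_block: bystander: cork sanding block 65 x 100 mm, 30 mm high; origin at the centre of its underside
- screwdriver: bystander: screwdriver lying flat; origin under its middle
- bow_handle: bystander: dark bow-shaped cupboard handle about 120 mm long (along y), 30 mm high, lying on the worktop; origin at the centre of its underside
- fittings_tray: bystander: grey two-part tray 140 x 100 mm, 40 mm high; origin at the centre of its underside
There are look-alikes about, which are no part of the job. What is shaped like the meter but red is not meant.

How it is judged:
By the outcome, as a careful person would: the job done as asked, in the order asked, and still so for the second after the job is handed in, while the arm keeps its last pose, push and grip.
It also fails if it takes over 48 s, if anything falls off the work surface, if the arm or the gripper's body presses on something with over 40 N, if the wrist force passes 120 N, or if a joint passes its speed limit or range.

### The arm

A 6-joint arm with a two-finger parallel gripper is mounted at the origin on the work surface. World frame = base frame: x ahead of the robot, y to its left, z up, the work surface at z = 0. Lengths are in mm, angles in rad, forces in N, time in s.
With the tool pointing down it reaches from about 350 to 975 mm from the base axis. Payload 7.1 kg.
Tool frame: the origin (TCP) lies between the finger pads; the fingertips stand 19 mm ahead of it and the grasp point (between the pads) is the TCP; z points along the fingers, y is the line along which they close (so a half turn about z gives the same grasp; the last joint's range is limited). The gripper opens to 88 mm and grips with 3 to 60 N. Pads are 20 mm wide; open, the fingers measure 115 mm over their backs; the gripper's body (75 mm by 178 mm) begins 61 mm behind the grasp point.
Start: joints at [-1.3, 0.423, 1.63, -0, 1.089, -0.019], TCP at [178.618, -598.916, 219.575] pointing down, gripper open.
Joint ranges: [-3, 3], [-0.9, 2.11], [0.09, 2.58], [-1.31, 4.45], [0.11, 2.69], [-2.54, 2.54]. Speed limits (rad/s): [2.39, 2.39, 3.01, 3.14, 3.14, 3.14].

### API

Orientations are given as a rotation vector (axis times angle).
In Python, from workcell import ctrl gives the robot as it stands.
- The arm moves only by the tool arm_command, never from a script. Its argument "series" is a list of rows, each an object with "linear": the shift along the tool's x, y, z in m, a list of three; "turn": the turn about the tool's z in rad. A call has 1 to 10 rows; each row shifts and turns the commanded pose from where the row before left it, along the tool's axes as they then stand; what a row does not reach is not made up. A row lasts 1/10 s, in which the tool goes at most 50 mm and 8.59 degrees, less where a joint would pass 70% of its speed; a pose out of reach is approached as far as the arm can. A call with a gripper value outside its range is refused whole. "jaw" is the opening, from -1 (shut) to 1 (fully open), set as the call begins (left out, the last holds). The fingers move at their own pace and stop on an object; the grip force is fixed at half the most. Time passes only in rows, so rows that do not move let the fingers close. It gives the time, the measured TCP pose, the force, the opening and the grip force at its end, in the units of the state.
- ctrl.get_obs(): the state, without advancing time (a new reading comes with each control period).
- ctrl.get_image(name): name is "scene" or "top" or "wrist"; returns a dict with "frame" (384x512x3 uint8, blue, green, red), "fx", "fy", "cx", "cy" (pixels), "k1" (the pictures are not rectified: a ray, as slopes to the right and down, at radius r is drawn at 1 + k1 r^2 times it, then the intrinsics apply), "rvec" (rotation vector, rad) and "tvec" (3), from world to camera coordinates, as OpenCV has them. Camera axes: x right, y down, z forward; pixel columns grow to the right and rows downward; lengths in mm; the calibration is good to about 2 mm. A picture is of the moment at which its call begins. There is no depth.
- ctrl.close_job(): hands the job in; it is judged then, once.
The state is a dict: "t": time; "qpos": joint angles; "qvel": joint speeds; "joint_torque": joint torques, N m; "ee_pos": TCP position; "orientation": TCP orientation; "ft_force": force on the tool from outside, world axes, zero at the start; "moment": the same for the moment, N m; "width": finger opening in mm; "grasp_force": force on a finger pad.
Only numpy, scipy, OpenCV 4.12 (cv2) and the standard library are available. Lean on these libraries where they do the work, as an engineer would, in place of code of your own. Each camera call takes 0.05 s, during which the arm holds its last target. There are 200 camera calls.

## Working session

There is one attempt and no reset: what is moved stays moved. The work goes in short steps, Python scripts to look and compute and a tool call to move; the robot and the scene stay as the last step left them, time stands still between calls to the robot, and variables do not carry over. Pictures are saved under pics/ and viewed, at most 10 in all, crops included, and the job is handed in when it is done.

Besides the shell and the picture viewer there is one more tool, called after "Emit:" as name(argument=value, ...), one argument or row to a line, values as JSON. arm_command: Moves the arm, as the interface text tells. Its arguments: {"type":"object","properties":{"series":{"type":"array"},"jaw":{"type":"number"}},"required":["series"]}

```bash
ls; mkdir -p pics; cat > h.py <<'E'
import numpy as np, cv2
from scipy.spatial.transform import Rotation as R
from workcell import ctrl
def grab(name,png):
    im=ctrl.get_image(name); cv2.imwrite('pics/'+png+'.png',im['frame'])
    np.save('pics/'+png+'.npy',im,allow_pickle=True); return im
def load(png): return np.load('pics/'+png+'.npy',allow_pickle=True).item()
def ray(im,u,v):
    d=np.array([(u-im['cx'])/im['fx'],(v-im['cy'])/im['fy']]); s=d.copy()
    for _ in range(30): s=d/(1+im['k1']*(s@s))
    M=R.from_rotvec(np.ravel(im['rvec'])).as_matrix(); t=np.ravel(im['tvec'])
    r=M.T@np.array([s[0],s[1],1.]); return -M.T@t, r/np.linalg.norm(r)
def onz(im,u,v,z):
    o,r=ray(im,u,v); return o+r*(z-o[2])/r[2]
def onplane(im,u,v,p,n):
    o,r=ray(im,u,v); return o+r*(np.dot(np.subtract(p,o),n)/np.dot(r,n))
def two(a,ua,b,ub):
    o1,r1=ray(a,*ua);o2,r2=ray(b,*ub)
    A=np.stack([r1,-r2],1); s=np.linalg.lstsq(A,o2-o1,rcond=None)[0]
    p,q=o1+s[0]*r1,o2+s[1]*r2; return (p+q)/2,np.linalg.norm(p-q)
def proj(im,P):
    M=R.from_rotvec(np.ravel(im['rvec'])).as_matrix(); c=M@np.asarray(P,float)+np.ravel(im['tvec'])
    s=c[:2]/c[2]; s=s*(1+im['k1']*(s@s)); return np.array([s[0]*im['fx']+im['cx'],s[1]*im['fy']+im['cy']])
E
python3 - <<'E'
from h import *
a=grab('scene','s0');b=grab('top','t0')
for im in(a,b): print(ray(im,256,192),im['fx'],im['k1'])
cv2.imwrite('pics/a.png',cv2.resize(a['frame'],(800,600),interpolation=cv2.INTER_CUBIC))
cv2.imwrite('pics/b.png',cv2.resize(b['frame'],(800,600),interpolation=cv2.INTER_CUBIC))
print(ctrl.get_obs())
E
```

```text
pics
(array([1484.922969  ,  138.97000695, 1138.86180355]), array([-0.67651867, -0.08831279, -0.73111103])) 438.1191263276527 0.028376951996492206
(array([ 462.16812792,   21.41801078, 1467.9453809 ]), array([ 0.03995925,  0.00723661, -0.9991751 ])) 475.8920503479241 -0.18877643760910098
{'t': 0.1, 'qpos': array([-1.29999224e+00,  4.23737095e-01,  1.63062365e+00, -2.18429657e-06,
        1.08857401e+00, -1.90042974e-02]), 'qvel': array([ 0.00180766, -0.00229528, -0.00163349, -0.00041775,  0.0018314 ,
       -0.00136401]), 'joint_torque': array([ 4.49974607e-05, -5.45613492e+01, -2.74324965e+01,  6.45239674e-02,
        1.87715306e-02, -2.24033050e-05]), 'ee_pos': array([ 178.49140666, -598.44231187,  218.8925262 ]), 'orientation': array([-3.10735043e+00, -4.53447865e-01,  2.67620112e-04]), 'ft_force': array([-0.02719911,  0.14254249, -0.06065203]), 'moment': array([ 0.0084038 , -0.01424036,  0.03977654]), 'grasp_force': 0.0, 'width': 87.36758606070048}
```

View pics/a.png

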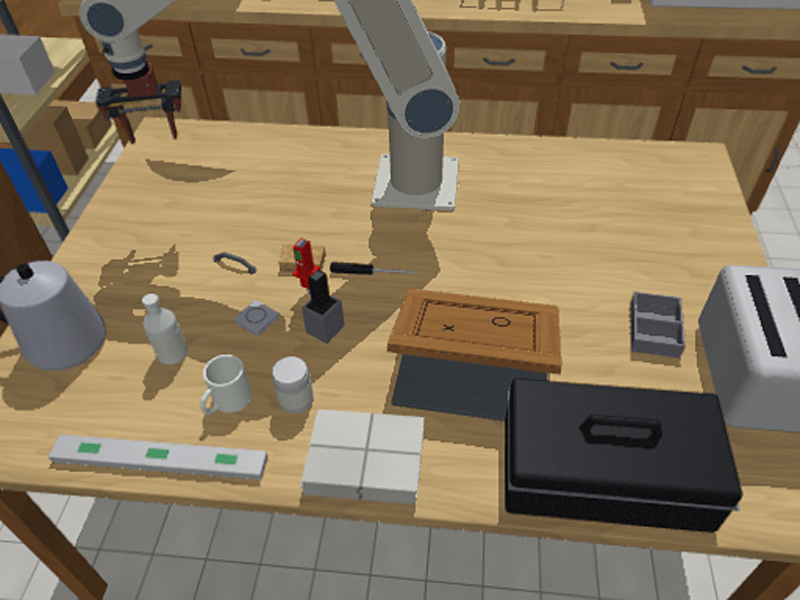

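View pics/b.png

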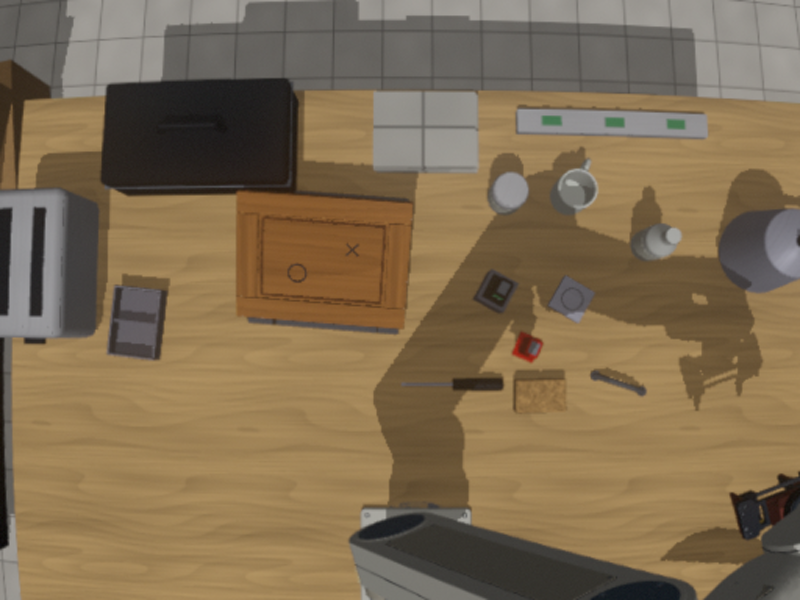

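Scene view (800 px scale): black meter in the grey holder at (321,300), red look-alike at (304,262), check block at (257,317), ring at (501,322), cross at (448,327). In the top view these are meter (495,290), red look-alike (528,346), block (571,298), ring (297,272) and cross (352,250). The black one in the grey holder is the one meant. It is dark and seated in the holder block, while the other is red. Next I measure these and confirm in one enlarged crop.

```bash
python3 - <<'E'
from h import *
a=load('s0');b=load('t0'); f=.64
def T(n,pa,pb):
    p,e=two(a,np.array(pa)*f,b,np.array(pb)*f); print(n,p.round(1),round(e,1)); return p
r=T('ring',(501,322),(297,272)); c=T('cross',(448,327),(352,250))
T('meter top',(320,276),(497,287))
# panel/door outer top corners: low-left(+y,-x), low-right, up-right, up-left
P=[T('lowR',(409,290),(403,330)),T('lowL',(560,306),(237,319)),T('upL',(559,370),(237,193)),T('upR',(388,350),(412,201))]
g=cv2.cvtColor(b['frame'],cv2.COLOR_BGR2HSV)
def crop(im,x0,y0,x1,y1): return cv2.resize(im['frame'][y0:y1,x0:x1],(400,300),interpolation=cv2.INTER_CUBIC)
A=np.vstack([np.hstack([crop(b,290,160,390,235),crop(a,150,140,250,215)]),np.hstack([crop(b,145,115,273,211),crop(a,240,175,368,271)])])
cv2.imwrite('pics/c.png',A)
E
```

```text
ring [567.7 222.  102.8] 0.1
cross [606.8 118.3 121.6] 1.4
meter top [ 538.  -141.9  170.5] 5.8
lowR [461.7  25.7  66.9] 0.0
lowL [480.4 344.8  67.1] 6.1
upL [708.8 326.3 143.2] 5.1
upR [693.3  10.3 144.4] 0.2
```

View pics/c.png

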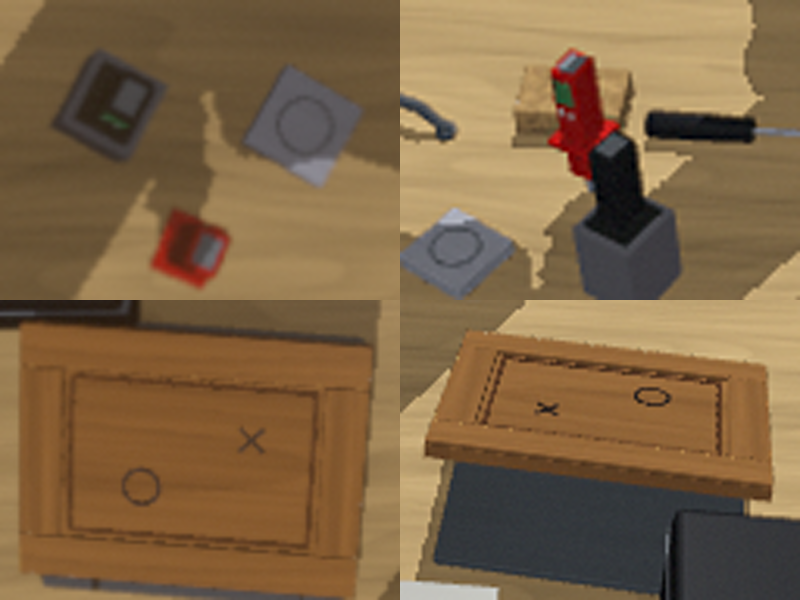

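```bash
python3 - <<'E'
from h import *
a=load('s0');b=load('t0')
def quad(n,o,z,pts,sh):
    q=np.array([onz(b,o[0]+x/4,o[1]+y/4,z)[:2] for x,y in pts]); d=np.roll(q,-1,0)-q
    print(n,q.mean(0).round(1),'sides',np.linalg.norm(d,axis=1).round(1),'yaw',np.degrees(np.arctan2(d[:,1],d[:,0])).round(0)%90)
quad('holder',(290,160),80,[(98,50),(165,75),(125,160),(55,122)],0)
quad('block',(290,160),16,[(290,65),(362,102),(322,187),(245,142)],0)
print('circle',onz(b,290+305/4,160+125/4,16))
print('circ scene',onz(a,150+55/4,140+247/4,16))
print('mtop scene',onz(a,150+214/4,140+149/4,166),'top',onz(b,290+128/4,160+95/4,166))
print(two(a,(150+214/4,140+149/4),b,(290+128/4,160+95/4)))
print(proj(b,[530,-142,80]), proj(b,[530,-142,166]))
o=ctrl.get_obs(); Rt=R.from_rotvec(o['orientation']).as_matrix(); print(Rt.round(3)); w=ctrl.get_image('wrist'); C,d=ray(w,256,192); print('cam in tool',Rt.T@(C-o['ee_pos']),Rt.T@d, w['fx'])
E
```

```text
holder [ 537.6 -149.1] sides [52.6 69.1 58.3 61.7] yaw [70. 65. 62. 59.]
block [ 524.6 -307.7] sides [63.2 73.1 69.3 69.3] yaw [63. 64. 60. 59.]
circle [ 523.739871   -307.76512244   16.        ]
circ scene [ 520.51330689 -308.23725791   16.        ]
mtop scene [ 536.74218564 -149.71707194  166.        ] top [ 537.60875966 -150.43431011  166.        ]
(array([ 537.49585406, -149.9166532 ,  166.76409723]), np.float64(0.836712567189026))
[315.29331007 188.0170377 ] [318.95707097 186.50266978]
[[ 0.958  0.286 -0.   ]
 [ 0.286 -0.958  0.001]
 [ 0.    -0.001 -1.   ]]
cam in tool [  75.39060121   -0.28020579 -164.27780344] [-0.26499859 -0.00263641  0.9642452 ] 334.43193671843136
```

Found so far:
- **Meter:** (537,-150), top at z 167 against 166 expected. Its x axis is at about -26°.
- **Check block:** (523,-308).
- **Door:** slope about 0.32, ring at about (568,222,100).

The crop confirms the dark meter in the grey holder. I'll turn and go over it.

Emit:
arm_command(
  series=[
    {"linear":[0,0,-0.012],"turn":0.148},
    {"linear":[0,0,-0.012],"turn":0.148},
    {"linear":[0,0,-0.012],"turn":0.148},
    {"linear":[0,0,-0.012],"turn":0.148},
    {"linear":[0,0,-0.012],"turn":0.148},
    {"linear":[0.0105,-0.0467,0],"turn":0},
    {"linear":[0.0105,-0.0467,0],"turn":0},
    {"linear":[0.0105,-0.0467,0],"turn":0},
    {"linear":[0.0105,-0.0467,0],"turn":0},
    {"linear":[0.0105,-0.0467,0],"turn":0},
  ],
  jaw=1,
)

```text
t: 1.15
ee_pos: [328.2, -409.8, 279.5]
orientation: [-3.062, 0.702, 0.0]
ft_force: [0.2, 0.2, -0.5]
width: 88.1
grasp_force: 0.0
```

Emit:
arm_command(
  series=[
    {"linear":[0.0105,-0.0467,0],"turn":0},
    {"linear":[0.0105,-0.0467,0],"turn":0},
    {"linear":[0.0105,-0.0467,0],"turn":0},
    {"linear":[0.0105,-0.0467,0],"turn":0},
    {"linear":[0.0105,-0.0467,0],"turn":0},
    {"linear":[0.0105,-0.0467,0],"turn":0},
    {"linear":[0.0105,-0.0467,0],"turn":0},
    {"linear":[0,0,0],"turn":0},
  ],
)

```text
t: 1.95
ee_pos: [538.6, -145.1, 279.4]
orientation: [-3.063, 0.693, -0.001]
ft_force: [-0.1, -1.0, 0.1]
width: 87.9
grasp_force: 0.0
```

```bash
python3 - <<'E'
from h import *
w=grab('wrist','w1'); o=ctrl.get_obs(); print(o['t'],o['ee_pos'],R.from_rotvec(o['orientation']).as_matrix().round(3),o['qpos'])
cv2.imwrite('pics/d.png',cv2.resize(w['frame'],(800,600),interpolation=cv2.INTER_CUBIC))
for z in(80,166): print(proj(w,[537,-150,z])/.64)
E
```

```text
2.0 [ 536.99491391 -146.96351062  279.17721596] [[ 0.902 -0.431 -0.   ]
 [-0.431 -0.902  0.   ]
 [-0.001 -0.    -1.   ]] [-2.88561212e-01  2.57455315e-01  1.72492973e+00  9.47681372e-05
  1.15972438e+00  1.72802041e+00]
[409.73493094 265.53969051]
[411.97293077 296.91516236]
```

View pics/d.png

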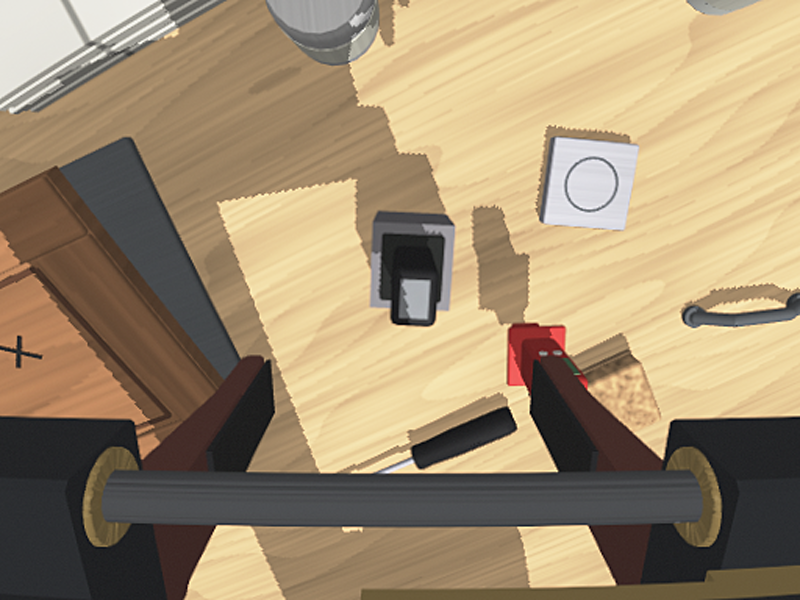

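The view shows the dark meter's top at (413,298), where I predicted (412,297), and its holder at (412,262). Both are square to the gripper, and the red one is at (537,350), clear of the fingers. Going down to grasp.

Emit:
arm_command(
  series=[
    {"linear":[0.0017,0.0036,0.03],"turn":0},
    {"linear":[0,0,0.035],"turn":0},
    {"linear":[0,0,0.035],"turn":0},
    {"linear":[0,0,0.03],"turn":0},
    {"linear":[0,0,0.017],"turn":0},
    {"linear":[0,0,0],"turn":0},
  ],
)

```text
t: 2.6
ee_pos: [533.1, -153.7, 130.0]
orientation: [-3.062, 0.703, 0.009]
ft_force: [-0.6, 0.6, 0.3]
width: 87.7
grasp_force: 0.0
```

Emit:
arm_command(
  series=[
    {"linear":[0,0,0],"turn":0},
    {"linear":[0,0,0],"turn":0},
    {"linear":[0,0,0],"turn":0},
    {"linear":[0,0,0],"turn":0},
    {"linear":[0,0,0],"turn":0},
    {"linear":[0,0,0],"turn":0},
  ],
  jaw=-1,
)

```text
t: 3.2
ee_pos: [536.0, -153.2, 132.9]
orientation: [3.062, -0.701, 0.001]
ft_force: [0.5, 1.0, 0.4]
width: 43.0
grasp_force: 0.0
```

Emit:
arm_command(
  series=[
    {"linear":[0,0,0],"turn":0},
    {"linear":[0,0,0],"turn":0},
    {"linear":[0,0,0],"turn":0},
    {"linear":[0,0,0],"turn":0},
    {"linear":[0,0,0],"turn":0},
  ],
)

```text
t: 3.7
ee_pos: [535.9, -153.1, 132.5]
orientation: [-3.062, 0.701, 0.0]
ft_force: [1.1, 0.6, -1.0]
width: 25.9
grasp_force: 30.0
```

```bash
python3 - <<'E'
from h import *
for _ in range(2):
    w=ctrl.get_image('wrist'); o=ctrl.get_obs(); print(o['t'],o['ee_pos'],R.from_rotvec(o['orientation']).as_matrix().round(3).tolist(),o['ft_force'],o['width'],o['grasp_force'])
E
```

```text
3.75 [ 535.88608826 -153.10021962  132.50997452] [[0.9, -0.435, -0.0], [-0.435, -0.9, 0.0], [-0.0, -0.0, -1.0]] [ 0.98510538 -0.05430377 -0.69043477] 25.68020319312802 29.99116212129593
3.8 [ 535.85163329 -153.12208781  132.47896488] [[0.9, -0.435, -0.0], [-0.435, -0.9, 0.0], [-0.0, -0.0, -1.0]] [ 0.03536406  1.18031534 -0.40367601] 25.854132513247496 29.991171061992645
```

Emit:
arm_command(
  series=[
    {"linear":[0,0,-0.015],"turn":0},
    {"linear":[0,0,-0.03],"turn":0},
    {"linear":[0,0,-0.03],"turn":0},
    {"linear":[0,0,-0.02],"turn":0},
    {"linear":[0,0,0],"turn":0},
    {"linear":[0.014,0.036,0],"turn":0},
    {"linear":[0.014,0.036,0],"turn":0},
    {"linear":[0.014,0.036,0],"turn":0},
    {"linear":[0.014,0.037,0],"turn":0},
    {"linear":[0,0,0],"turn":0},
  ],
)

```text
t: 4.8
ee_pos: [522.1, -311.9, 225.8]
orientation: [3.06, -0.707, -0.002]
ft_force: [0.3, 0.9, -1.5]
width: 26.0
grasp_force: 30.0
```

```bash
python3 - <<'E'
from h import *
w=grab('wrist','w2'); a=grab('scene','s2'); t=grab('top','t2'); o=ctrl.get_obs(); print(o['t'],o['ee_pos'],o['orientation'],o['ft_force'],o['width'])
p=o['ee_pos']; 
print('tip proj scene',proj(a,p-[0,0,118.5]),'block',proj(a,[523,-308,16]),proj(w,[523,-308,16])/.64, proj(w,p-[0,0,118.5])/.64)
x,y=proj(a,p-[0,0,80]).astype(int)
c=cv2.resize(a['frame'][y-45:y+45,x-60:x+60],(540,405),interpolation=cv2.INTER_CUBIC)
W=cv2.resize(w['frame'],(540,405)); cv2.imwrite('pics/e.png',cv2.resize(np.vstack([W,c]),(440,600)) if 0 else np.hstack([cv2.resize(W,(400,300)),cv2.resize(c,(400,300))])); print(x,y)
E
```

```text
4.95 [ 522.34403355 -307.3492885   226.01192157] [-3.06092103  0.70201149  0.00392314] [-0.75463874  1.63080351 -0.68843772] 25.985759089472197
tip proj scene [159.01000039 183.65659987] block [163.63630685 202.2918613 ] [396.49349127 264.24773941] [394.71773815 298.42879535]
156 175
```

View pics/e.png

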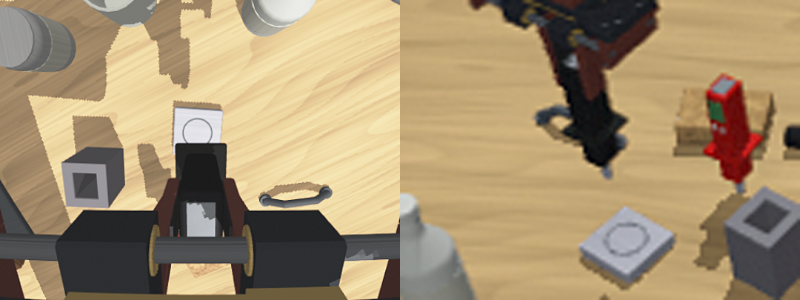

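The tip is over the block. The circle shows at (394,262) where I predicted (396,264), within 1–2 mm. Contact is expected at TCP z ≈ 134.5.

Emit:
arm_command(
  series=[
    {"linear":[0,0,0.02],"turn":0},
    {"linear":[0,0,0.025],"turn":0},
    {"linear":[0,0,0.02],"turn":0},
    {"linear":[0,0,0.012],"turn":0},
    {"linear":[0,0,0.005],"turn":0},
    {"linear":[0,0,0.001],"turn":0},
    {"linear":[0,0,0],"turn":0},
    {"linear":[0,0,0],"turn":0},
  ],
)

```text
t: 5.75
ee_pos: [523.8, -308.3, 145.5]
orientation: [3.062, -0.701, 0.002]
ft_force: [0.1, -0.0, -1.8]
width: 25.9
grasp_force: 30.0
```

Emit:
arm_command(
  series=[
    {"linear":[0,0,0.001],"turn":0},
    {"linear":[0,0,0.001],"turn":0},
    {"linear":[0,0,0.001],"turn":0},
    {"linear":[0,0,0.001],"turn":0},
    {"linear":[0,0,0.001],"turn":0},
    {"linear":[0,0,0.001],"turn":0},
    {"linear":[0,0,0.001],"turn":0},
    {"linear":[0,0,0.001],"turn":0},
    {"linear":[0,0,0],"turn":0},
  ],
)

```text
t: 6.65
ee_pos: [523.1, -308.0, 136.4]
orientation: [-3.062, 0.701, 0.0]
ft_force: [-0.7, -0.4, -2.4]
width: 25.8
grasp_force: 30.0
```

```bash
python3 - <<'E'
from h import *
f=[]
for i in range(4):
    a=ctrl.get_image('scene'); o=ctrl.get_obs(); f.append(o['ft_force'])
print(o['t'],o['ee_pos'],np.mean(f,0),o['width'])
np.save('pics/s3.npy',a,allow_pickle=True)
E
```

```text
6.85 [ 523.26890285 -308.11597939  136.62535504] [ 0.13286579  0.17262056 -1.73451339] 25.671671946035186
```

Emit:
arm_command(
  series=[
    {"linear":[0,0,0.001],"turn":0},
    {"linear":[0,0,0.001],"turn":0},
    {"linear":[0,0,0.001],"turn":0},
    {"linear":[0,0,0.001],"turn":0},
    {"linear":[0,0,0.001],"turn":0},
    {"linear":[0,0,0.001],"turn":0},
    {"linear":[0,0,0.001],"turn":0},
    {"linear":[0,0,0.001],"turn":0},
    {"linear":[0,0,0],"turn":0},
  ],
)

```text
t: 7.75
ee_pos: [523.3, -308.1, 128.6]
orientation: [3.062, -0.701, 0.0]
ft_force: [-0.2, 0.2, 1.1]
width: 26.0
grasp_force: 30.0
```

```bash
python3 - <<'E'
from h import *
f=[]
for i in range(5):
    a=ctrl.get_image('scene'); o=ctrl.get_obs(); f.append(o['ft_force'])
print(o['t'],o['ee_pos'],np.mean(f,0),o['width'])
E
```

```text
8.0 [ 523.25046939 -308.10636199  128.64763424] [0.06501495 0.43661026 0.79253121] 26.10966981388783
```

Emit:
arm_command(
  series=[
    {"linear":[0,0,0.001],"turn":0},
    {"linear":[0,0,0.0008],"turn":0},
    {"linear":[0,0,0],"turn":0},
    {"linear":[0,0,0],"turn":0},
    {"linear":[0,0,0],"turn":0},
    {"linear":[0,0,0],"turn":0},
    {"linear":[0,0,0],"turn":0},
    {"linear":[0,0,0],"turn":0},
    {"linear":[0,0,0],"turn":0},
    {"linear":[0,0,0],"turn":0},
  ],
)

```text
t: 9.0
ee_pos: [523.3, -308.1, 126.8]
orientation: [3.062, -0.701, 0.0]
ft_force: [-0.2, -0.9, 1.4]
width: 25.7
grasp_force: 30.0
```

```bash
python3 - <<'E'
from h import *
f=[]
for i in range(8):
    a=ctrl.get_image('scene'); o=ctrl.get_obs(); f.append(o['ft_force'])
print(o['t'],o['ee_pos'],np.mean(f,0),o['width'])
E
```

```text
9.4 [ 523.25693139 -308.10660173  126.81145567] [0.46642046 0.12724396 1.01056455] 25.583066412562875
```

Emit:
arm_command(
  series=[
    {"linear":[0,0,0],"turn":0},
    {"linear":[0,0,0],"turn":0},
    {"linear":[0,0,0],"turn":0},
    {"linear":[0,0,0],"turn":0},
    {"linear":[0,0,0],"turn":0},
  ],
)

```text
t: 9.9
ee_pos: [523.2, -308.1, 126.8]
orientation: [3.062, -0.701, 0.0]
ft_force: [0.9, 0.2, 0.4]
width: 25.9
grasp_force: 30.0
```

Check-block press is done: about 7.5 mm in, held for about 1.5 s.

The interface can't tilt the tool. I will instead pivot the meter in the pads by drawing its nose against the fixed holder's +x top edge, so the tip swings up the slope by about 0.32 rad. First I move beside the holder.

Emit:
arm_command(
  series=[
    {"linear":[0,0,-0.004],"turn":0},
    {"linear":[0,0,-0.008],"turn":0},
    {"linear":[0,0,-0.012],"turn":0},
    {"linear":[0,0,-0.012],"turn":0},
    {"linear":[0,-0.036,0],"turn":0},
    {"linear":[0,-0.037,0],"turn":0},
    {"linear":[0,-0.036,0],"turn":0},
    {"linear":[-0.001,-0.036,0],"turn":0},
    {"linear":[0,0,0],"turn":0},
    {"linear":[0,0,0],"turn":0},
  ],
)

```text
t: 10.9
ee_pos: [585.7, -176.5, 163.5]
orientation: [3.063, -0.698, 0.001]
ft_force: [-0.1, 0.9, -2.6]
width: 25.6
grasp_force: 30.0
```

Emit:
arm_command(
  series=[
    {"linear":[-0.003,0,0],"turn":0},
    {"linear":[-0.003,0,0],"turn":0},
    {"linear":[-0.002,0,0],"turn":0},
    {"linear":[-0.002,0,0],"turn":0},
    {"linear":[-0.002,0,0],"turn":0},
    {"linear":[-0.002,0,0],"turn":0},
    {"linear":[0,0,0],"turn":0},
  ],
)

```text
t: 11.6
ee_pos: [573.4, -171.7, 163.3]
orientation: [3.061, -0.701, 0.003]
ft_force: [1.9, -3.8, -2.0]
width: 25.7
grasp_force: 30.0
```

Emit:
arm_command(
  series=[
    {"linear":[-0.002,0,0],"turn":0},
    {"linear":[-0.002,0,0],"turn":0},
    {"linear":[-0.002,0,0],"turn":0},
    {"linear":[-0.002,0,0],"turn":0},
    {"linear":[0,0,0],"turn":0},
  ],
)

```text
t: 12.1
ee_pos: [566.5, -168.0, 163.6]
orientation: [3.062, -0.701, 0.004]
ft_force: [3.0, -3.8, 0.6]
width: 25.8
grasp_force: 30.0
```

```bash
python3 - <<'E'
from h import *
f=[]
for i in range(3):
    a=grab('scene','s4'); o=ctrl.get_obs(); f.append(np.r_[o['ft_force'],o['moment']])
p=o['ee_pos'];print(o['t'],p,np.mean(f,0).round(2),o['width'],R.from_rotvec(o['orientation']).as_matrix().round(3).tolist())
x,y=proj(a,p-[0,0,50]).astype(int)
cv2.imwrite('pics/f.png',cv2.resize(a['frame'][y-45:y+45,x-60:x+60],(800,600),interpolation=cv2.INTER_CUBIC)); print(x,y)
E
```

```text
12.25 [ 566.48887873 -167.90163239  163.39252462] [ 3.48 -3.94  1.48 -0.9  -0.9  -0.04] 25.937439494935187 [[0.9, -0.435, 0.002], [-0.435, -0.9, -0.001], [0.002, -0.0, -1.0]]
197 195
```

View pics/f.png

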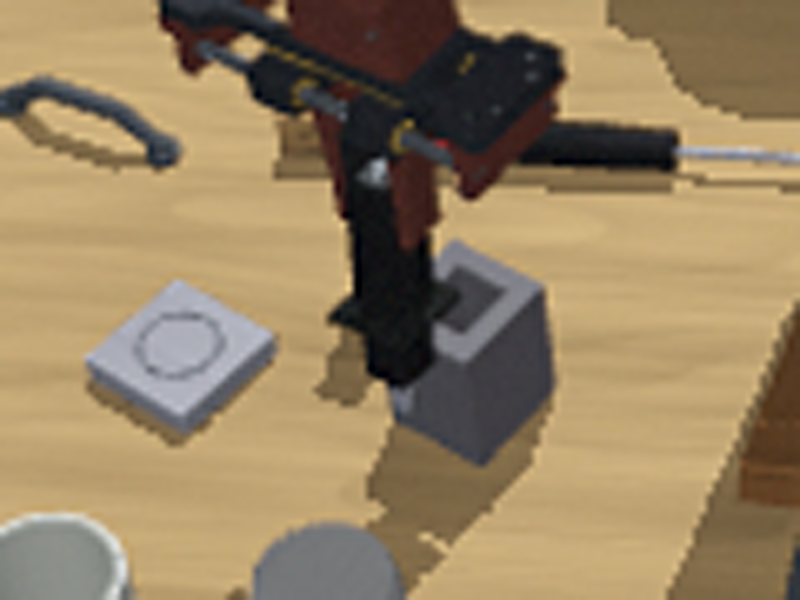

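The picture shows the meter's nose against the holder's near edge at (430,360). It is pivoting under a steady 5 N, with no slip seen. About 0.14 rad so far by geometry, so 16 mm more is needed.

Emit:
arm_command(
  series=[
    {"linear":[-0.002,0,0],"turn":0},
    {"linear":[-0.002,0,0],"turn":0},
    {"linear":[-0.002,0,0],"turn":0},
    {"linear":[-0.002,0,0],"turn":0},
    {"linear":[-0.002,0,0],"turn":0},
    {"linear":[-0.002,0,0],"turn":0},
    {"linear":[-0.002,0,0],"turn":0},
    {"linear":[-0.002,0,0],"turn":0},
    {"linear":[0,0,0],"turn":0},
  ],
)

```text
t: 13.15
ee_pos: [550.7, -160.2, 162.5]
orientation: [-3.062, 0.701, 0.002]
ft_force: [3.7, -2.4, -0.9]
width: 25.8
grasp_force: 30.0
```

Emit:
arm_command(
  series=[
    {"linear":[0.015,0,-0.01],"turn":0},
    {"linear":[0.02,0,-0.03],"turn":0},
    {"linear":[0,0,-0.03],"turn":0},
    {"linear":[0,0,-0.03],"turn":0},
    {"linear":[0,0,-0.02],"turn":-0.128},
    {"linear":[0,0,0],"turn":-0.128},
    {"linear":[0,0,0],"turn":-0.128},
    {"linear":[0,0,0],"turn":0},
  ],
)

```text
t: 13.95
ee_pos: [580.7, -174.9, 281.5]
orientation: [-3.138, 0.102, 0.008]
ft_force: [-0.4, 0.1, -2.6]
width: 25.9
grasp_force: 30.0
```

```bash
python3 - <<'E'
from h import *
o0=ctrl.get_obs()
a=grab('scene','s5');t=grab('top','t5');w=grab('wrist','w5'); o=ctrl.get_obs()
p=o['ee_pos'];print(o['t'],p,R.from_rotvec(o['orientation']).as_matrix().round(3).tolist(),o['width'])
def c(im,q,s=1):
    x,y=proj(im,q).astype(int); x,y=max(x,48*s),max(y,36*s);print(x,y); return cv2.resize(im['frame'][y-36*s:y+36*s,x-48*s:x+48*s],(400,300),interpolation=cv2.INTER_CUBIC)
cv2.imwrite('pics/g.png',np.vstack([np.hstack([c(a,p-[0,0,50]),c(t,p-[0,0,50])]),np.hstack([cv2.resize(w['frame'],(400,300)),np.zeros((300,400,3),np.uint8)])]))
E
```

```text
14.1 [ 581.65994753 -175.35164579  281.8067241 ] [[0.998, -0.069, -0.003], [-0.069, -0.998, 0.001], [-0.003, -0.001, -1.0]] 26.031005162326707
189 171
334 165
```

View pics/g.png

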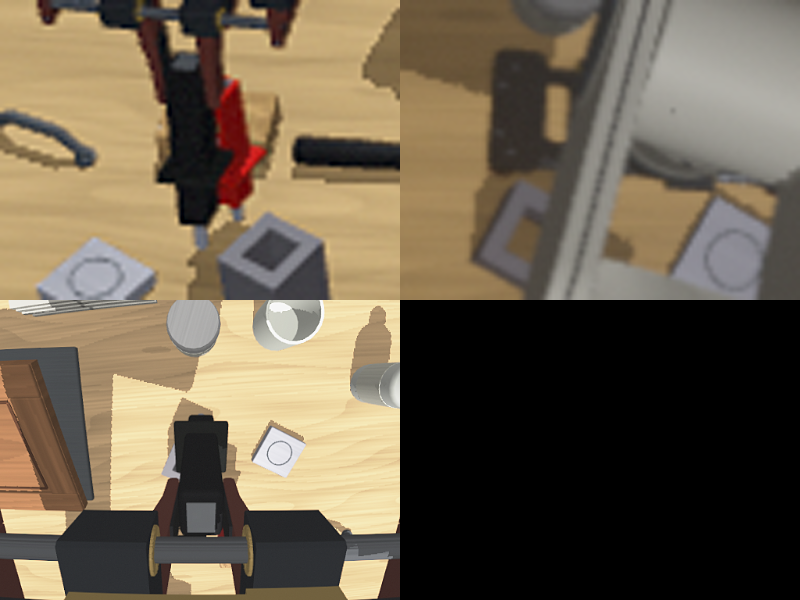

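```bash
python3 - <<'E'
from h import *
ob=ctrl.get_obs()
def ana(n,p,Rt,cols):
    w=load(n); g=cv2.cvtColor(w['frame'],cv2.COLOR_BGR2GRAY).astype(int)
    for c,(X,Z) in cols:
        col=g[:,c]; rows=[r for r in range(120,230) if col[r]>=45 and all(col[r+1:r+5]<45)]
        if not rows: print(c,'none',col[120:200:4]); continue
        v=rows[0]+1
        o,d=ray(w,c,v); o=Rt.T@(o-p); d=Rt.T@d   # tool frame
        o2=np.array([o[0],o[2]]);d2=np.array([d[0],d[2]]);d2/=np.linalg.norm(d2)
        # tool z down: point (X, -(Z-52.5)) in upright meter
        q=np.array([X,52.5-Z]); rho=np.hypot(*q); b=o2@d2; D=b*b-(o2@o2-rho**2)
        if D<0: print(n,c,v,'miss',D); P=o2-b*d2
        else: P=o2+d2*(-b+np.array([[-1],[1]])*np.sqrt(D))
        P=np.atleast_2d(P); th=np.arctan2(P[:,0],P[:,1])-np.arctan2(q[0],q[1]); print(n,c,v,(X,Z),'theta',th.round(3))
E2=R.from_rotvec([-3.06092103,0.70201149,0.00392314]).as_matrix()
C=[(228,(24,6)),(284,(24,6)),(250,(14,-40)),(262,(14,-40))]
ana('w2',np.array([522.3,-307.35,226.0]),E2,C[:2])
ana('w5',ob['ee_pos'],R.from_rotvec(ob['orientation']).as_matrix(),C)
E
```

```text
w2 228 184 (24, 6) theta [1.692 0.013]
w2 284 230 (24, 6) theta [ 2.089 -0.661]
w5 228 155 (24, 6) theta [1.334 0.538]
w5 284 156 (24, 6) theta [1.357 0.509]
w5 250 148 (14, -40) theta [2.267 0.299]
w5 262 148 (14, -40) theta [2.267 0.299]
```

```bash
python3 - <<'E'
from h import *
ob=ctrl.get_obs()
def th(n,p,Rt,c,v,X,Z):
    w=load(n); o,d=ray(w,c,v); o=Rt.T@(o-p); d=Rt.T@d
    o2=np.array([o[0],o[2]]);d2=np.array([d[0],d[2]]);d2/=np.linalg.norm(d2)
    q=np.array([X,52.5-Z]); b=o2@d2; D=b*b-(o2@o2-q@q)
    P=o2+d2*(-b+np.sqrt(max(D,0))); return round(np.arctan2(*P)-np.arctan2(*q),3)
E2=R.from_rotvec([-3.06092103,0.70201149,0.00392314]).as_matrix(); E5=R.from_rotvec(ob['orientation']).as_matrix()
for dv in(-1,0,1):
  print(th('w2',np.array([522.3,-307.35,226.0]),E2,228,184+dv,24,0), th('w5',ob['ee_pos'],E5,228,155+dv,24,0), th('w5',ob['ee_pos'],E5,256,148+dv,14,-40))
E
```

```text
-0.006 0.421 0.308
-0.02 0.402 0.299
-0.035 0.383 0.289
```

```bash
python3 - <<'E'
from h import *
w2,w5,s5,s2=load('w2'),load('w5'),load('s5'),load('s2')
def c(im,x,y,W,H): return cv2.resize(im['frame'][y:y+H,x:x+W],(400,300),interpolation=cv2.INTER_CUBIC)
cv2.imwrite('pics/i.png',np.vstack([np.hstack([c(w2,156,170,200,150),c(w5,156,140,200,150)]),np.hstack([c(s2,126,142,60,45),c(s5,162,143,60,45)])]))
E
```

```text
(no output)
```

View pics/i.png

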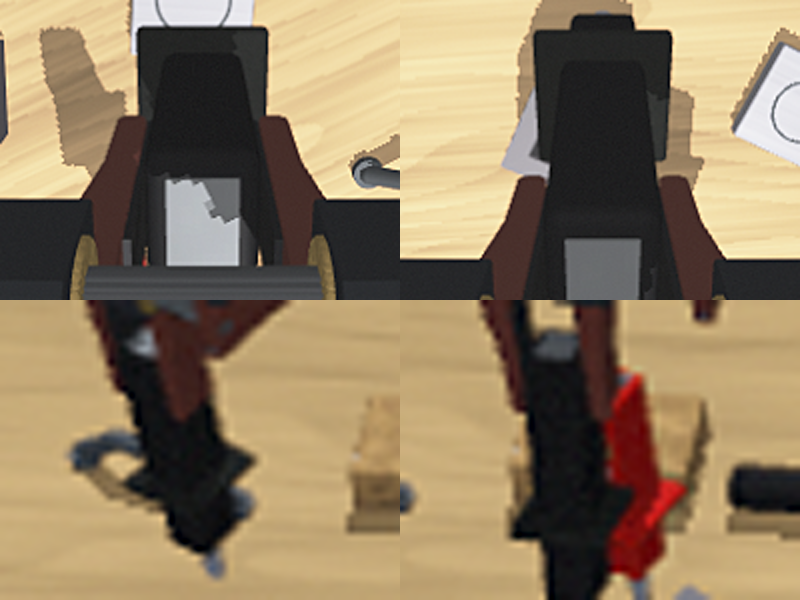

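```bash
python3 - <<'E'
from h import *
from scipy.optimize import least_squares
ob=ctrl.get_obs()
E2=R.from_rotvec([-3.06092103,0.70201149,0.00392314]).as_matrix(); E5=R.from_rotvec(ob['orientation']).as_matrix()
def rows(w,p,Rt,x,pts):
    th,dx,dz=x; out=[]
    for X,Z in pts:
        q=np.array([X,52.5-Z]); q=np.array([q[0]*np.cos(th)+q[1]*np.sin(th)+dx, -q[0]*-np.sin(-th)*-1*-1 if 0 else q[1]*np.cos(th)-q[0]*np.sin(th)+dz])
        out.append(proj(w,p+Rt@np.array([q[0],0,q[1]]))[1])
    return np.array(out)
w2,w5=load('w2'),load('w5'); p2=np.array([522.3,-307.35,226.0])
print('w2 pred',rows(w2,p2,E2,(0,0,0),[(24,0),(24,6),(17,86),(-24,6)]),'meas 183.5,-,~245')
pts=[(24,0),(14,-40),(17,86),(-24,6)]; m=[155,147.5,246,220]
for t in(.24,.3,.34,.4): print(t,rows(w5,ob['ee_pos'],E5,(t,0,0),pts),rows(w5,ob['ee_pos'],E5,(t,0,0),[(24,6)]))
for fx in (lambda z:z, lambda z:np.r_[z,0]):
    s=least_squares(lambda z:rows(w5,ob['ee_pos'],E5,fx(z),pts)-m,[.3,0,0] if fx(np.zeros(2)).size==2 else [.3,0]); print(s.x,s.fun)
print('moment lever check', ob['moment'])
E
```

```text
w2 pred [182.50762883 184.68772752 246.26060915 252.31214338] meas 183.5,-,~245
0.24 [164.0598059  154.21356697 263.69107269 231.28448311] [168.07346871]
0.3 [160.54311568 147.8494522  268.88490536 226.78447987] [165.0520477]
0.34 [158.29071631 143.64496071 272.27773055 223.80564872] [163.13510049]
0.4 [155.06066397 137.40116328 277.2387357  219.37346211] [160.4159003]
[ 0.24915222  3.20033608 11.81397628] [ 0.5094939  -0.63357121 -0.17166841  0.30227613]
[0.22127103 7.4059021 ] [-1.36124605 -1.06103519 -0.02710494  2.63359947]
moment lever check [ 0.01958281 -0.03858521  0.03054634]
```

```bash
python3 - <<'E'
from h import *
ob=ctrl.get_obs()
E2=R.from_rotvec([-3.06092103,0.70201149,0.00392314]).as_matrix(); E5=R.from_rotvec(ob['orientation']).as_matrix()
def wd(n,p,Rt,x,X,Z,hw):
    th,dx,dz=x; q=(X,52.5-Z); a=q[0]*np.cos(th)+q[1]*np.sin(th)+dx; b=q[1]*np.cos(th)-q[0]*np.sin(th)+dz
    w=load(n); return (proj(w,p+Rt@[a,hw,b])-proj(w,p+Rt@[a,-hw,b]))[0].round(2)
p2=np.array([522.3,-307.35,226.0]); p5=ob['ee_pos']
for n,p,E,x in(('w2',p2,E2,(0,0,0)),('w5',p5,E5,(.249,3.2,11.8)),('w5',p5,E5,(.221,7.4,0)),('w5',p5,E5,(.32,0,0))):
    print(n,x,'collar',wd(n,p,E,x,24,0,22),wd(n,p,E,x,24,6,22),'inlay',wd(n,p,E,x,12,86,9.5),'nose',wd(n,p,E,x,14,-40,12))
s5=load('s5');ax=lambda x,Z:p5+E5@[(52.5-Z)*np.sin(x[0])+x[1],0,(52.5-Z)*np.cos(x[0])+x[2]]
for x in((.249,3.2,11.8),(.221,7.4,0),(.32,0,0)): print(x,'scene tip',(proj(s5,ax(x,-66))-[162,143])*6.667,'cap',(proj(s5,ax(x,86))-[162,143])*6.667,'tip full',proj(s5,ax(x,-66)))
# measured tip: g.png scene crop origin
E
```

```text
w2 (0, 0, 0) collar 66.0 67.76 inlay 44.23 nose 30.4
w5 (0.249, 3.2, 11.8) collar 66.13 67.72 inlay 41.21 nose 30.61
w5 (0.221, 7.4, 0) collar 69.63 71.42 inlay 44.9 nose 31.94
w5 (0.32, 0, 0) collar 70.55 72.28 inlay 43.95 nose 32.45
(0.249, 3.2, 11.8) scene tip [187.61735404 360.10391953] cap [166.35176404  64.98142694] tip full [190.14119605 197.01288729]
(0.221, 7.4, 0) scene tip [183.81977201 345.35906884] cap [159.04857004  51.83021279] tip full [189.57158722 194.80127026]
(0.32, 0, 0) scene tip [180.50277677 346.96097665] cap [166.36615428  36.94232528] tip full [189.07406281 195.04154442]
```

```bash
cat > fit.py <<'E'
from h import *
from scipy.optimize import least_squares
def pt(x,X,Z,y,p,E):
    th,dx,dz=x; q=(X,52.5-Z); return p+E@np.array([q[0]*np.cos(th)+q[1]*np.sin(th)+dx,y,q[1]*np.cos(th)-q[0]*np.sin(th)+dz])
def fit(w,s,p,E,rows,cw,tip,cap,iw=None):
    def f(x):
        r=[proj(w,pt(x,*k,0,p,E))[1]-v for k,v in rows]
        r.append((proj(w,pt(x,24,0,22,p,E))-proj(w,pt(x,24,0,-22,p,E)))[0]-cw)
        if iw: r.append((proj(w,pt(x,12,86,9.5,p,E))-proj(w,pt(x,12,86,-9.5,p,E)))[0]-44.23*iw)
        if tip is not None: r+=list((proj(s,pt(x,0,-66,0,p,E))-tip)*1.5)
        if cap is not None: r+=list((proj(s,pt(x,0,86,0,p,E))-cap)*1.5)
        return r
    S=least_squares(f,[.25,3,0],loss='soft_l1'); print(S.x.round(3),np.round(f(S.x),1),'sd',np.sqrt(np.diag(np.linalg.inv(S.jac.T@S.jac))).round(3)); return S.x
E
python3 - <<'E'
from fit import *
ob=ctrl.get_obs()
fit(load('w5'),load('s5'),ob['ee_pos'],R.from_rotvec(ob['orientation']).as_matrix(),[((24,0),155),((14,-40),147.5),((17,86),246),((-24,6),220)],69,(189.5,193.8),(162+157/6.667,143+45/6.667),1.)
E
```

```text
[0.217 6.957 0.533] [-0.5 -0.1  0.1  3.3  0.4  0.5  0.3  1.4  0.5  1.6] sd [0.009 0.797 2.16 ]
```

```bash
python3 - <<'E'
from h import *
a=load('s0');b=load('t0')
S=lambda x,y:(240+(x-400)/3.125,175+(y-300)/3.125); T=lambda x,y:(145+x/3.125,115+(y-300)/3.125)
def plane(L):
    P=[]
    for s,t in L:
        p,e=two(a,S(*s),b,T(*t)); P.append(p); print(p.round(1),round(e,1),end=' ')
    P=np.array(P);c=P.mean(0);n=np.linalg.svd(P-c)[2][2];n*=np.sign(n[2]);print('\n n',n.round(3),'slope',np.arccos(n[2]).round(3),'az',np.arctan2(-n[1],-n[0]).round(3),'sides',[np.linalg.norm(P[i]-P[i-1]).round(0) for i in range(4)],'off ring',);return c,n
c1,n1=plane([((505,350),(312,545)),((725,378),(70,527)),((720,460),(72,376)),((487,445),(318,392))])
c2,n2=plane([((465,333),(356,597)),((768,366),(20,572)),((772,487),(20,322)),((425,440),(372,347))])
r,e=two(a,S(652,397),b,T(141,487)); x,e2=two(a,S(547,409),b,T(251,440)); print('ring',r,e,'cross',x,e2,'d',np.linalg.norm(r-x), 'ring off plane1',(r-c1)@n1,'cross',(x-c1)@n1,'plane2',(r-c2)@n2)
E
```

```text
[512.5  66.6  97.9] 6.4 [528.5 292.8  94.7] 6.7 [665.  283.2 130.8] 0.5 [652.6  61.1 112.3] 5.4 
 n [-0.181 -0.022  0.983] slope 0.183 az 0.12 sides [np.float64(141.0), np.float64(227.0), np.float64(142.0), np.float64(223.0)] off ring
[465.1  22.8  70.3] 0.1 [486.7 343.   72.6] 3.3 [710.9 326.3 154.7] 1.7 [687.3   9.2 156.3] 0.1 
 n [-0.351  0.024  0.936] slope 0.359 az -0.068 sides [np.float64(239.0), np.float64(321.0), np.float64(239.0), np.float64(318.0)] off ring
ring [565.68269489 222.14548921 100.69527059] 0.09566355450554426 cross [607.56576097 118.85577617 119.67340876] 0.38129804247625737 d 113.06248613988089 ring off plane1 -4.776254134223586 cross 8.564436976038275 plane2 -3.1896457890275434
```

Emit:
arm_command(
  series=[
    {"linear":[0,0,0.03],"turn":0.128},
    {"linear":[0,0,0.03],"turn":0.128},
    {"linear":[0,0,0.03],"turn":0.128},
    {"linear":[0,0,0.028],"turn":0},
    {"linear":[0,0,0],"turn":0},
    {"linear":[0,0,0],"turn":0},
  ],
)

```text
t: 14.7
ee_pos: [582.4, -175.7, 164.7]
orientation: [-3.062, 0.702, 0.003]
ft_force: [0.6, -0.3, -1.5]
width: 25.9
grasp_force: 30.0
```

Door's outer frame measures 239 x 320 mm, against 240 x 320 given, with slope ≈ 0.36. The ring-to-cross height gives 0.37 and their spacing is 113 mm, as it must be. The meter is at about 0.22 now, so I pivot further to about 0.355.

Emit:
arm_command(
  series=[
    {"linear":[-0.012,0,0.001],"turn":0},
    {"linear":[-0.012,0,0],"turn":0},
    {"linear":[-0.007,0,0],"turn":0},
    {"linear":[-0.002,0,0],"turn":0},
    {"linear":[-0.002,0,0],"turn":0},
    {"linear":[-0.002,0,0],"turn":0},
    {"linear":[-0.002,0,0],"turn":0},
    {"linear":[-0.002,0,0],"turn":0},
    {"linear":[-0.002,0,0],"turn":0},
    {"linear":[-0.002,0,0],"turn":0},
  ],
)

```text
t: 15.7
ee_pos: [542.7, -156.4, 163.9]
orientation: [3.062, -0.701, 0.002]
ft_force: [4.1, -2.0, -3.7]
width: 25.7
grasp_force: 30.0
```

Emit:
arm_command(
  series=[
    {"linear":[-0.002,0,0],"turn":0},
    {"linear":[-0.002,0,0],"turn":0},
    {"linear":[-0.002,0,0],"turn":0},
    {"linear":[-0.002,0,0],"turn":0},
    {"linear":[0,0,0],"turn":0},
  ],
)

```text
t: 16.2
ee_pos: [534.8, -152.6, 163.9]
orientation: [3.062, -0.701, 0.0]
ft_force: [3.7, -2.0, -1.4]
width: 25.8
grasp_force: 30.0
```

Emit:
arm_command(
  series=[
    {"linear":[0.01,0,-0.008],"turn":0},
    {"linear":[0.01,0,-0.027],"turn":0},
    {"linear":[0,0,-0.03],"turn":0},
    {"linear":[0,0,-0.03],"turn":0},
    {"linear":[0,0,0],"turn":-0.128},
    {"linear":[0,0,0],"turn":-0.128},
    {"linear":[0,0,0],"turn":-0.128},
    {"linear":[0,-0.02,0],"turn":0},
    {"linear":[-0.009,-0.036,0],"turn":0},
    {"linear":[-0.009,-0.036,0],"turn":0},
  ],
)

```text
t: 17.2
ee_pos: [539.9, -67.7, 258.5]
orientation: [-3.139, 0.106, 0.006]
ft_force: [-0.4, 0.1, -1.9]
width: 25.9
grasp_force: 30.0
```

Emit:
arm_command(
  series=[
    {"linear":[-0.009,-0.043,0],"turn":0},
    {"linear":[-0.009,-0.043,0],"turn":0},
    {"linear":[-0.009,-0.043,0],"turn":0},
    {"linear":[-0.009,-0.043,0],"turn":0},
    {"linear":[-0.009,-0.043,0],"turn":0},
    {"linear":[-0.009,-0.04,0],"turn":0},
    {"linear":[-0.01,-0.036,0],"turn":0},
    {"linear":[0,0,0],"turn":0},
    {"linear":[0,0,0],"turn":0},
  ],
)

```text
t: 18.1
ee_pos: [495.6, 226.4, 258.6]
orientation: [3.139, -0.101, -0.004]
ft_force: [-0.6, -0.7, -1.9]
width: 26.1
grasp_force: 30.0
```

```bash
python3 - <<'E'
from h import *
a=grab('scene','s6');w=grab('wrist','w6');t=grab('top','t6');o=ctrl.get_obs();p=o['ee_pos'];print(o['t'],p,R.from_rotvec(o['orientation']).as_matrix().round(3).tolist(),o['ft_force'],o['width'])
x,y=(proj(a,p+[25,0,-50])).astype(int); print(x,y)
c=cv2.resize(a['frame'][y-36:y+36,x-48:x+48],(400,300),interpolation=cv2.INTER_CUBIC)
tx,ty=proj(t,[566,222,101]).astype(int);print(tx,ty)
d=cv2.resize(t['frame'][ty-36:ty+36,tx-48:tx+48],(400,300),interpolation=cv2.INTER_CUBIC)
cv2.imwrite('pics/j.png',np.hstack([cv2.resize(w['frame'][60:360,56:456],(400,300)),np.zeros((300,0,3),np.uint8),c]) if 0 else np.vstack([cv2.resize(w['frame'][80:300,116:410],(800,599))[:599],]))
cv2.imwrite('pics/k.png',cv2.resize(a['frame'][y-36:y+36,x-48:x+48],(800,600),interpolation=cv2.INTER_CUBIC))
E
```

```text
18.25 [496.41070373 224.99837411 258.67042812] [[0.998, -0.067, -0.001], [-0.067, -0.998, -0.001], [-0.001, 0.001, -1.0]] [ 0.76794446 -0.07258691 -2.61815677] 25.558875298318537
324 171
190 174
```

View pics/j.png

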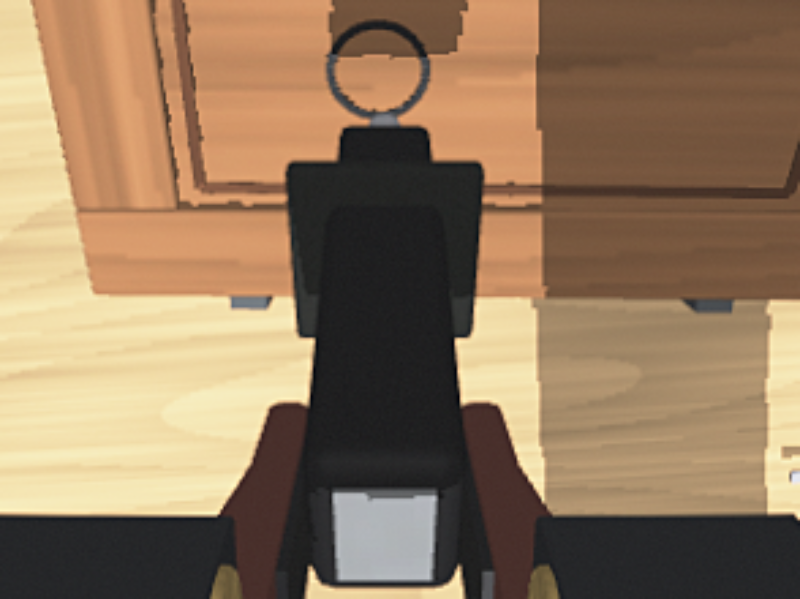

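```bash
python3 - <<'E'
from fit import *
ob=ctrl.get_obs(); p=ob['ee_pos'];E=R.from_rotvec(ob['orientation']).as_matrix(); w,s=load('w6'),load('s6')
rows=[((24,0),139.9),((14,-40),126.7),((17,86),248.3),((-24,0),203.5),((-17,86),294.3),((4,-66),121.5)]
x=fit(w,s,p,E,rows,71.7,None,None)
for th in (.3,.33,.36,.39):
    S=least_squares(lambda z:[proj(w,pt((th,*z),*k,0,p,E))[1]-v for k,v in rows]+[(proj(w,pt((th,*z),24,0,22,p,E))-proj(w,pt((th,*z),24,0,-22,p,E)))[0]-71.7],[5,0]); print(th,S.x,S.fun.round(1))
tip=pt(x,0,-66,0,p,E); print('tip',tip)
rc=(116+379/2.721,80+69/2.721); print('ring px',rc,'pred (566,222,101):',proj(w,[566,222,101]))
a=load('s0');S_=(240+252/3.125,175+97/3.125)
print('two wrist-scene',two(w,rc,a,S_))
b=load('t0');T_=(145+141/3.125,115+187/3.125); print('wrist-top',two(w,rc,b,T_))
# low corner of door in wrist: left low outer corner (93,293), panel etc.
print('lowL corner',two(w,(116+93/2.721,80+293/2.721),a,(240+368/3.125,175+66/3.125)))
k=proj(s,tip); print('scene tip px',k,[ (proj(s,pt(x,0,z,0,p,E))-[276,135])*800/96 for z in(86,-66)])
E
```

```text
[0.376 9.116 6.899] [-0.1 -0.5 -0.1 -3.7  1.   1.8 -1.7] sd [0.013 1.045 2.892]
0.3 [14.59558936 -5.46510055] [-2.2  1.6 -6.5  0.2  4.5  6.3  1.7]
0.33 [12.47384279 -0.82044646] [-1.4  0.6 -3.6 -1.4  3.3  4.4  0.4]
0.36 [10.2872871   3.95697106] [-0.6 -0.1 -1.  -2.8  2.1  2.7 -0.9]
0.39 [8.05221586 8.83206812] [ 0.4 -0.7  1.3 -4.1  0.9  1.2 -2.2]
tip [548.77674561 221.37478925 141.48854789]
ring px (255.28702682837192, 105.35832414553474) pred (566,222,101): [256.12009675 105.70940871]
two wrist-scene (array([566.34567442, 222.39729062, 101.39958173]), np.float64(0.7145043895014159))
wrist-top (array([566.17262146, 222.85103223,  95.71310511]), np.float64(0.27465703604148295))
lowL corner (array([487.10296307, 343.71521161,  72.96035889]), np.float64(1.7443879577315136))
scene tip px [321.63688432 193.24328832] [array([429.35967024,  98.45678675]), array([380.3073693 , 485.36073599])]
```

View pics/k.png

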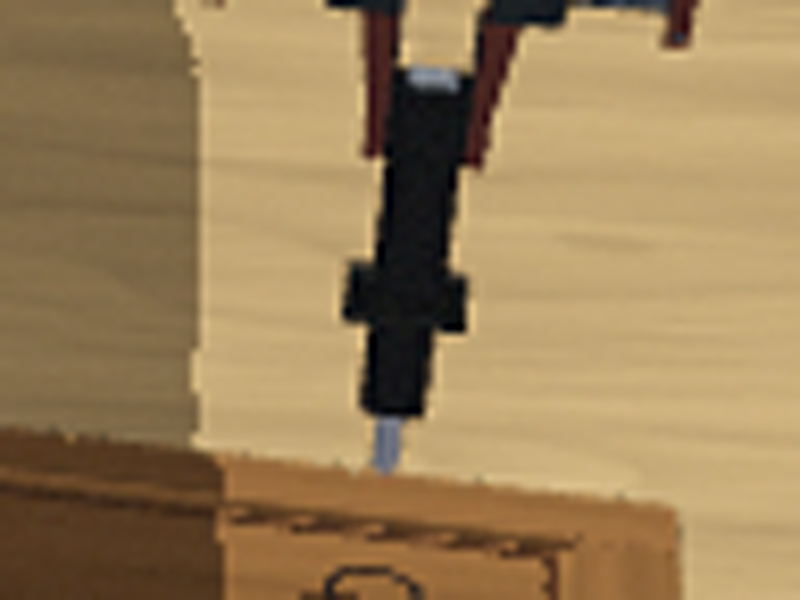

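```bash
python3 - <<'E'
from fit import *
ob=ctrl.get_obs(); p=ob['ee_pos'];E=R.from_rotvec(ob['orientation']).as_matrix(); w,s=load('w6'),load('s6')
rows=[((24,0),139.9),((14,-40),126.7),((17,86),248.3),((-24,0),203.5),((-17,86),294.3),((4,-66),121.5)]
x=fit(w,s,p,E,rows,71.7,(322.4,191.6),(328.2,144.6))
x=fit(w,s,p,E,rows[:3]+rows[4:5],71.7,(322.4,191.6),(328.2,144.6))
print('tip',pt(x,0,-66,0,p,E))
a=load('s0');b=load('t0')
# tip by two views: wrist tip px
print(two(w,(116+383/2.721,80+119/2.721),s,(322.4,191.6)))
E
```

```text
[ 0.355 10.781  1.546] [-0.6 -0.1 -0.1 -2.1  3.9  2.9 -0.1 -0.9  0.8 -0.8  1.9] sd [0.011 0.869 2.443]
[ 0.355 10.633  2.07 ] [-0.5  0.2 -0.3  3.6 -0.3 -0.9  0.9 -0.8  2.1] sd [0.012 0.91  2.625]
tip [547.96265949 221.43275926 145.42373282]
(array([552.98664272, 222.48260514, 153.56305256]), np.float64(0.31812101654224123))
```

The scene and wrist views agree. The meter tilt is 0.355 against a door slope of about 0.36. The tip is about 50 mm off the ring along the normal, and laterally within 2 mm. The probe tip shows at (387,472) in this crop. I approach along the door's normal.

Emit:
arm_command(
  series=[
    {"linear":[0.0035,-0.0015,0.0094],"turn":0},
    {"linear":[0.0035,0,0.0094],"turn":0},
    {"linear":[0.0028,0,0.0075],"turn":0},
    {"linear":[0.0018,0,0.0047],"turn":0},
    {"linear":[0.0007,0,0.0018],"turn":0},
    {"linear":[0.00035,0,0.00094],"turn":0},
    {"linear":[0,0,0],"turn":0},
    {"linear":[0,0,0],"turn":0},
  ],
)

```text
t: 19.05
ee_pos: [509.3, 226.9, 225.3]
orientation: [-3.14, 0.104, -0.001]
ft_force: [0.5, 1.0, -2.0]
width: 26.1
grasp_force: 30.0
```

```bash
cat > ff.py <<'E'
from h import *
f=[]
for i in range(6):
    a=grab('scene','sx'); o=ctrl.get_obs(); f.append(o['ft_force'])
f=np.mean(f,0); n=np.array([-.352,.024,.936]); print(o['t'],o['ee_pos'],f.round(2),'along n',((f-[0,0,-1.75])@n).round(2),o['width'])
E
python3 ff.py
```

```text
19.35 [509.26580911 226.88082815 225.23915445] [-0.05  0.16 -1.79] along n -0.01 25.900515860245818
```

Emit:
arm_command(
  series=[
    {"linear":[0.00035,0,0.00094],"turn":0},
    {"linear":[0.00035,0,0.00094],"turn":0},
    {"linear":[0.00035,0,0.00094],"turn":0},
    {"linear":[0.00035,0,0.00094],"turn":0},
    {"linear":[0.00035,0,0.00094],"turn":0},
    {"linear":[0.00035,0,0.00094],"turn":0},
    {"linear":[0.00035,0,0.00094],"turn":0},
    {"linear":[0.00035,0,0.00094],"turn":0},
    {"linear":[0,0,0],"turn":0},
  ],
)

```text
t: 20.25
ee_pos: [512.0, 226.6, 217.4]
orientation: [3.14, -0.104, -0.0]
ft_force: [0.8, -0.1, -1.3]
width: 25.6
grasp_force: 30.0
```

```bash
python3 ff.py
```

```text
20.55 [511.99451159 226.61741692 217.56388476] [-0.01 -0.01 -1.81] along n -0.05 26.008295372658775
```

Emit:
arm_command(
  series=[
    {"linear":[0.00035,0,0.00094],"turn":0},
    {"linear":[0.00035,0,0.00094],"turn":0},
    {"linear":[0.00035,0,0.00094],"turn":0},
    {"linear":[0.00035,0,0.00094],"turn":0},
    {"linear":[0.00035,0,0.00094],"turn":0},
    {"linear":[0.00035,0,0.00094],"turn":0},
    {"linear":[0,0,0],"turn":0},
  ],
)

```text
t: 21.25
ee_pos: [514.1, 226.4, 211.7]
orientation: [3.14, -0.104, -0.0]
ft_force: [-0.5, 0.2, -1.9]
width: 26.1
grasp_force: 30.0
```

```bash
python3 ff.py
```

```text
21.55 [514.11501808 226.50017901 211.91518087] [ 0.1   0.   -1.91] along n -0.18 25.942062929481107
```

Emit:
arm_command(
  series=[
    {"linear":[0.00035,0,0.00094],"turn":0},
    {"linear":[0.00035,0,0.00094],"turn":0},
    {"linear":[0.00035,0,0.00094],"turn":0},
    {"linear":[0.00035,0,0.00094],"turn":0},
    {"linear":[0.00035,0,0.00094],"turn":0},
    {"linear":[0,0,0],"turn":0},
  ],
)

```text
t: 22.15
ee_pos: [515.9, 226.4, 207.1]
orientation: [-3.14, 0.104, 0.0]
ft_force: [-0.8, -0.4, -1.2]
width: 25.5
grasp_force: 30.0
```

```bash
python3 ff.py; python3 - <<'E'
from h import *
w=grab('wrist','w7'); a=load('sx'); o=ctrl.get_obs(); print(proj(w,[566,222.3,99]),proj(a,[566,222.3,99]))
E
```

```text
22.45 [515.83128437 226.37038797 207.21114153] [-0.29 -0.27 -0.83] along n 0.96 26.07890433762505
[258.35180061 132.29652647] [320.65572806 206.47368336]
```

```bash
python3 - <<'E'
from h import *
a=load('sx'); f=a['frame'].astype(int); x0,y0=300,180
sub=f[y0:225,x0:345]; B,G,Rr=sub[...,0],sub[...,1],sub[...,2]
blue=(B>=Rr-5)&(B>70); dark=(sub.sum(2)<110)
for r in range(sub.shape[0]): print(y0+r,''.join('b' if blue[r,c] else '#' if sub[r,c].sum()<120 else '+' if sub[r,c].sum()<200 else '.' for c in range(sub.shape[1])))
E
```

```text
180 ....................########.................
181 ...................+########.................
182 ...................+########.................
183 .................++#########.................
184 ................############.................
185 ................##############...............
186 ................##############...............
187 ................##############...............
188 ................##############...............
189 +...............##############...............
190 +++++...........+.+###########...............
191 +++++.............+#######+++#...............
192 +++++.............+#######...................
193 ++++++............+#######...................
194 ...+++............########...................
195 +++...............########...................
196 +++++++++++.......########...................
197 ++++++++......++++########...................
198 +++++++....+++++++########...................
199 +++++++...........########.....+++++.........
200 +++++++...........#######+....++++....+++++++
201 +++++++.............bbb++...........+++++....

[... 449 characters left out ...]

211 +++++++++++++++++++++++++++..............++..
212 +++++++++++++++++++++++++++...............+..
213 +++++++++++++++++++++++++++++++...........+..
214 ++++++++++++++.......+++++++++++.........+#..
215 ++++++++++++++..++.....++++++++++++++++..+#..
216 ++++++++++++++++++++++.++++++++.....++++.+#++
217 +++++++++++++++++++++++++++++++++++..+++++#++
218 ++++++++++++++++++++++++++++++++++++++++++#++
219 +++++++++++++++++++++++++++++++++...++++++#++
220 +++++++++++++++++++++++++++++++++....+++++#++
221 +++++++++++++++++++++++++++++++++....+++++#++
222 ++++++++++++++++++++++.+++++++++++++++++++#++
223 ++++++++++++++++++++++++++++++....++#+++++#++
224 +++++++++++++++++++++++++++++++........+++#++
```

```bash
python3 - <<'E'
from h import *
w=load('w6'); n=np.array([-.352,.024,.936]);n/=np.linalg.norm(n);u=np.array([.934,-.063,.352]);v=np.cross(n,u)
rc=(116+379/2.721,80+69/2.721); ring=onplane(w,*rc,[566,222.3,99],n)
for d in (52,54,56):
    q=onplane(w,116+383/2.721,80+113/2.721,ring+d*n,n)-ring; print(d,'u',q@u-4,'v',q@v,'ring',ring)
E
```

```text
52 u 2.952860724983876 v -1.3525137389646615 ring [566.3412199  222.76276548  99.11645623]
54 u 3.8503418528064026 v -1.3504245168605922 ring [566.3412199  222.76276548  99.11645623]
56 u 4.747822980629056 v -1.3483352947565155 ring [566.3412199  222.76276548  99.11645623]
```

```bash
python3 - <<'E'
from fit import *
p=np.array([496.41,224.998,258.67]);E=R.from_rotvec([3.139,-.102,-.002]).as_matrix(); w,s=load('w6'),load('s6')
rows=[((24,0),139.9),((14,-40),126.7),((17,86),248.3),((-24,0),203.5),((-17,86),294.3),((4,-66),121.5)]
for tz in (149,151,153):
  for cw in (1,):
    def f(x):
        r=[proj(w,pt(x,*k,0,p,E))[1]-v for k,v in rows]
        r.append((proj(w,pt(x,24,0,22,p,E))-proj(w,pt(x,24,0,-22,p,E)))[0]-71.7)
        r+=list((proj(s,pt(x,0,86,0,p,E))-[328.2,144.6])*1.5)+list((proj(s,pt(x,0,-66,0,p,E))-[322.4,191.6])*1.5)
        q=pt(x,0,-66,0,p,E); r+=[(q[0]-551.1)/1.5,(q[2]-tz)/1.5]
        return r
    S=least_squares(f,[.33,10,0],loss='soft_l1'); print(tz,S.x.round(3),np.round(f(S.x),1))
E
```

```text
149 [ 0.353 11.483 -0.335] [-1.3 -0.5  0.1 -2.1  4.9  2.6  0.5 -0.7  1.4 -0.8  0.3 -1.7 -0.8]
151 [ 0.351 11.743 -1.078] [-1.5 -0.6  0.1 -2.   5.2  2.6  0.8 -0.7  1.3 -0.8  0.1 -1.6 -1.7]
153 [ 0.35  11.841 -1.352] [-1.5 -0.6  0.1 -1.9  5.4  2.6  0.9 -0.7  1.2 -0.8  0.1 -1.6 -2.9]
```

Tilt 0.35 stands, and the probe is about 3.5 mm up-slope of the ring's centre. I back off 3 mm, shift down-slope 3.5 mm and press again.

Emit:
arm_command(
  series=[
    {"linear":[-0.0005,0,-0.0015],"turn":0},
    {"linear":[-0.0006,0,-0.0015],"turn":0},
    {"linear":[-0.0017,0,0.0006],"turn":0},
    {"linear":[-0.0016,0,0.0006],"turn":0},
    {"linear":[0.00035,0,0.00094],"turn":0},
    {"linear":[0.00035,0,0.00094],"turn":0},
    {"linear":[0.00035,0,0.00094],"turn":0},
    {"linear":[0.00035,0,0.00094],"turn":0},
    {"linear":[0.00035,0,0.00094],"turn":0},
    {"linear":[0,0,0],"turn":0},
  ],
)

```text
t: 23.5
ee_pos: [513.2, 226.5, 204.2]
orientation: [-3.14, 0.104, 0.0]
ft_force: [-0.1, -0.6, -0.8]
width: 25.8
grasp_force: 30.0
```

```bash
python3 ff.py
```

```text
23.8 [513.1762076  226.53705986 204.29903982] [-1.07 -0.35 -0.31] along n 1.71 25.890760799146722
```

Emit:
arm_command(
  series=[
    {"linear":[0.00035,0,0.00094],"turn":0},
    {"linear":[0.00035,0,0.00094],"turn":0},
    {"linear":[0.00035,0,0.00094],"turn":0},
    {"linear":[0.00035,0,0.00094],"turn":0},
    {"linear":[0,0,0],"turn":0},
    {"linear":[0,0,0],"turn":0},
  ],
)

```text
t: 24.4
ee_pos: [514.6, 226.5, 200.6]
orientation: [-3.14, 0.104, 0.0]
ft_force: [-1.3, -0.4, 0.3]
width: 25.6
grasp_force: 30.0
```

```bash
python3 ff.py;python3 ff.py; python3 - <<'E'
from h import *
a=load('sx'); f=a['frame'].astype(int)
for r in range(196,211): print(r,''.join('b' if f[r,c,0]>=f[r,c,2]-5 and f[r,c,0]>70 else '#' if f[r,c].sum()<120 else '+' if f[r,c].sum()<200 else '.' for c in range(308,335)))
E
```

```text
24.7 [514.61504116 226.45893472 200.54649156] [-1.28 -0.18  0.56] along n 2.61 26.005634002943655
25.0 [514.61886542 226.4695998  200.53046959] [-1.3   0.04  0.4 ] along n 2.47 25.902877169864816
196 +++.......########.........
197 ......++++########.........
198 ...+++++++########++.......
199 ..........#######+.....++++
200 .........+#######.....++++.
201 .........+#######..........
202 ............bb+#+..........
203 .........++bbbb............
204 .....+++#++bbb..+..........
205 .....++#+++bbb+++#+........
206 .....++##+++b.+++##........
207 ....++++##++++++###........
208 ...++++++++######++........
209 +..++++++++++++++++........
210 +++++++++++++++++++........
```

Emit:
arm_command(
  series=[
    {"linear":[0.00035,0,0.00094],"turn":0},
    {"linear":[0.00017,0,0.00047],"turn":0},
    {"linear":[0,0,0],"turn":0},
    {"linear":[0,0,0],"turn":0},
    {"linear":[0,0,0],"turn":0},
  ],
)

```text
t: 25.5
ee_pos: [515.2, 226.4, 199.1]
orientation: [3.14, -0.104, 0.0]
ft_force: [-2.5, -0.6, 1.4]
width: 26.0
grasp_force: 30.0
```

```bash
python3 ff.py;python3 ff.py
```

```text
25.8 [515.16027886 226.43137351 199.13048183] [-1.47 -0.11  1.28] along n 3.35 25.538575411844324
26.1 [515.15663232 226.41417317 199.09949745] [-1.44 -0.02  0.95] along n 3.03 25.656538076658016
```

Steady at about 3.1 N, so the probe is about half way in. Handing in.

```bash
python3 -c "from workcell import ctrl; print(ctrl.close_job())"
```

```text
the job is handed in; nothing more can be done
None
```

I proved the meter on the middle of the check block (probe about 7.5 mm in, held about 1.5 s), then handed in after 26 s with it pressed inside the door's ring at about 3.1 N, roughly half way in and square to the door to within about 0.02 rad by my measurements; to get that angle I pivoted it in the gripper against the holder at about 5 N, since the arm cannot tilt.

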